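Swing the magnifier clear and hold a sprung lock lever at its stop

TASK

The opened mortice lock in the blue bench holder needs its latch tail oiled, but the magnifier still stands over it. Swing the magnifier out to the right until no part of it hangs over the lock, and only then turn the lock's lever handle against its spring as far as it goes, so that the latch bolt is drawn fully in; finish while still holding the lever there with the fingers. Leave everything else on the bench where it lies.

Things in the scene. Friction and masses are not known exactly. Their poses are not given: they have to be found in the camera images.
- lock_holder: opened mortice lock with brass forend, clamped on a blue plate; fixed. Origin on the lever's turning axis at bench height; z up, forend and latch bolt face -y, the resting lever points to +y. Case x -105 to 50, y -55 to 40 mm, rim 35 mm high; forend x -140 to 85; plate x -130 to 75, y -45 to 80; clamp knob to x -144; all but the lever under 42 mm high
- spindle (a point): point on the lever's vertical turning axis, at the height of the middle of the lever bar (75 mm above the bench)
- lever_grip (a point): good place to take the lever: on the axis of its bar, 90 mm from the turning axis, 75 mm above the bench; moves with the lever. The lever is a level, straight round aluminium bar 19 mm thick that ends 125 mm from the turning axis; its underside is 65 mm above the bench
- handle (a joint): angle of the lever: 0 at rest, grows as it turns anticlockwise seen from above (from the holder's +y towards its -x, i.e. towards the robot), to a hard stop at 0.75 rad, where the latch bolt is fully drawn in. A spring drives it back: 0.54 N m at rest, rising evenly to 1.2 N m at the stop (13.5 N at lever_grip)
- lens_center (a point): centre of the magnifier's round head (130 mm across, 18 mm thick, middle 243 mm above the bench); moves with the arm. The arm's vertical hinge axis is on the fixed post, 256 mm from it, on the straight line from the knob through the lens centre and on
- magnifier_knob (a point): grip point on the upright black round knob (18 mm thick, from 251 to 291 mm above the bench) at the outer end of the head, 80 mm from the lens centre and 336 mm from the hinge axis, 275 mm above the bench. Pushed anticlockwise seen from above (to the robot's right) the arm swings 1.5 rad or more, the other way only 0.15 to 0.35 rad; 0.25 N m of friction keeps it where it is left
- oil_can: red oil can with a thin spout, 63 x 77 x 179 mm, loose; origin at its underside
- pin_tin: round open tin of pins, 64 mm across, 22 mm high, loose; origin at its underside
- cover_plate: the lock's flat steel cover plate, 155 x 92 x 3 mm, loose; origin at the centre of its underside
- cylinder_a: nickel lock cylinder, 44 x 72 x 17 mm, loose; origin at its underside
- cylinder_b: brass lock cylinder, 44 x 72 x 17 mm, loose; origin at its underside
- padlock_brass: brass padlock lying flat, 68 x 45 x 19 mm, loose; origin at its underside
- screwdriver_red: screwdriver with a red handle, 211 mm long, loose; origin at its underside

How it is judged (in metres and radians):
On the way:
1. the magnifier is swung clear of the lock while the lever is still at rest (horizontal distance between lens_center and spindle above 0.12 m and value of joint handle below 0.15 rad), for 0.2 s.
At the end, for the whole second after the job is handed in: the lens centre is more than 120 mm to the side of the lever's axis, the lever stands within 0.06 rad of its stop (above 0.69 rad) and the fingers hold it there (more than 3 N on the lever) (horizontal distance between lens_center and spindle above 0.12 m and value of joint handle above 0.69 rad and contact force between the fingers and handle above 3 N); the arm keeps its last pose, push and grip.
It fails at once if a thing lying on the bench was moved by more than 30 mm (distance of any of oil_can, pin_tin, cover_plate, cylinder_a, cylinder_b, padlock_brass, screwdriver_red from where it was at the start of the episode above 0.03 m).
It also fails if it takes over 51 s, if anything falls off the work surface, if the arm or the gripper's body presses on something with over 40 N, if the wrist force passes 120 N, or if a joint passes its speed limit or range.

ROBOT

A 6-joint arm with a two-finger parallel gripper is mounted at the origin on a cart in front of the work surface, level with it; the furniture and walls round the work are solid. World frame = base frame: x ahead of the robot, y to its left, z up, the work surface at z = 0. Lengths are in mm, angles in rad, forces in N, time in s.
With the tool pointing down it reaches from about 275 to 750 mm from the base axis. Payload 10.2 kg.
Tool frame: the origin (TCP) lies between the finger pads; the fingertips stand 14 mm ahead of it and the grasp point (between the pads) lies 5 mm behind it (tip_reach is the distance from the TCP to the fingertips, in mm); z points along the fingers, y is the line along which they close (so a half turn about z gives the same grasp; the last joint's range is limited). The gripper opens to 85 mm and grips with 20 to 120 N. Pads are 22 mm wide; open, the fingers measure 114 mm over their backs; the gripper's body (76 mm by 85 mm) begins 54 mm behind the grasp point. The pads swing forward as they close: fully open they stand 13 mm farther back than shut.
Start: joints at [-1.484, 0.313, 1.498, -0, 1.331, -0.223], TCP at [160.043, -500.018, 245.294] pointing down, gripper open.
Joint ranges: [-2.94, 2.94], [-0.97, 2.17], [0.19, 2.56], [-1.23, 4.37], [0.02, 3.11], [-2.88, 2.88]. Speed limits (rad/s): [2.39, 2.39, 3.01, 3.14, 3.14, 3.14].

INTERFACE

Orientations are given as a unit quaternion [w, x, y, z].
In Python, from rig import * gives the robot as it stands.
- The arm moves only by the tool arm_command, never from a script. Its argument "steps" is a list that holds one entry, the list of rows, each a list of 7 numbers: the opening, from 0 (shut) to 1 (fully open), then the shift along the tool's x, y, z each as a share of 0.05 m, from -1 to 1, then the turn, a rotation vector about the tool's x, y, z each as a share of 0.15 rad, from -1 to 1. A call has 1 to 8 rows; each row shifts and turns the commanded pose from where the row before left it, along the tool's axes as they then stand; what a row does not reach is not made up. A row lasts 1/8 s, in which the tool goes at most 62.5 mm and 10.7 degrees, less where a joint would pass 70% of its speed; a pose out of reach is approached as far as the arm can. A call with a number of a shift or a turn outside -1 to 1 is refused whole. A call with a gripper value outside its range is refused whole. The fingers move at their own pace and stop on an object; "squeeze" is the grip in N (left out, the last holds). Time passes only in rows, so rows that do not move let the fingers close. It gives the time, the measured TCP pose, the force, the opening and the grip force at its end, in the units of the state.
- sense(): the state, without advancing time (a new reading comes with each control period).
- capture(name): name is "scene" or "side" or "wrist"; returns the picture (384x512x3 uint8, red, green, blue); there is no depth.
- get_calibration(name): a dict with "intrinsics" (3x3 intrinsics, pixels), "rvec" (rotation vector, rad) and "tvec" (3), from world to camera coordinates, as OpenCV has them; the wrist camera has in their place "T_tool_cam" (4x4, takes a point from camera to tool coordinates, whose origin is the TCP and whose axes are the flange's). Camera axes: x right, y down, z forward; pixel columns grow to the right and rows downward; lengths in mm; the calibration is good to about 2 mm. A picture is of the moment at which its call begins: read the wrist's pose just before it. get_calibration takes no time and is no camera call.
- finish_job(): hands the job in; it is judged then, once.
The state is a dict: "time_s": time; "joints": joint angles; "dq": joint speeds; "tau": joint torques, N m; "eef_pos": TCP position; "ee_rot": TCP orientation; "force": force on the tool from outside, world axes, zero at the start; "wrist_torque": the same for the moment, N m; "grip_width": opening from 0.0 (shut) to 1.0 (fully open); "grip_force": force on a finger pad.
Only numpy, scipy, OpenCV 4.12 (cv2) and the standard library are available. Lean on these libraries where they do the work, as an engineer would, in place of code of your own. Each camera call takes 0.05 s, during which the arm holds its last target. There are 200 camera calls.

## Working session

There is one attempt and no reset: what is moved stays moved. The work goes in short steps, Python scripts to look and compute and a tool call to move; the robot and the scene stay as the last step left them, time stands still between calls to the robot, and variables do not carry over. Pictures are saved under pics/ and viewed, at most 10 in all, crops included, and the job is handed in when it is done.

Besides the shell and the picture viewer there is one more tool, called after "Request:" as name(argument=value, ...), one argument or row to a line, values as JSON. arm_command: Moves the arm, as the interface text tells. Its arguments: {"type":"object","properties":{"steps":{"type":"array"},"squeeze":{"type":"number"}},"required":["steps"]}

```bash
mkdir -p pics; python3 - <<'E'
from rig import *
import cv2
for n in("scene","side"):
    im=capture(n);cv2.imwrite(f"pics/{n}0.png",cv2.resize(im[:,:,::-1],(800,600),interpolation=cv2.INTER_CUBIC))
    print(n,get_calibration(n))
print(get_calibration("wrist"));s=sense();print(s)
E
```

```text
scene {'intrinsics': array([[415.9063379 ,   0.        , 253.47353055],
       [  0.        , 415.9063379 , 191.12513912],
       [  0.        ,   0.        ,   1.        ]]), 'rvec': array([ 2.20026303, -0.58000723,  0.27455309]), 'tvec': array([-445.22329691,  295.3590002 , 1316.17176508])}
side {'intrinsics': array([[362.74229169,   0.        , 254.00744156],
       [  0.        , 362.74229169, 196.11833101],
       [  0.        ,   0.        ,   1.        ]]), 'rvec': array([ 0.46439513, -2.46700663,  1.49729085]), 'tvec': array([ 478.4517259 ,  226.22129965, 1293.11372365])}
{'intrinsics': array([[280.85345529,   0.        , 259.69490134],
       [  0.        , 280.85345529, 191.22162998],
       [  0.        ,   0.        ,   1.        ]]), 'T_tool_cam': array([[-6.18424798e-04, -9.48365360e-01, -3.17179383e-01,
         8.20415973e+01],
       [ 9.99999758e-01, -6.88040557e-04,  1.07476036e-04,
        -1.23013799e-01],
       [-3.20158828e-04, -3.17179239e-01,  9.48365556e-01,
        -1.29216195e+02],
       [ 0.00000000e+00,  0.00000000e+00,  0.00000000e+00,
         1.00000000e+00]])}
{'time_s': 0.1, 'joints': array([-1.48439982e+00,  3.13403236e-01,  1.49836929e+00, -2.72606306e-06,
        1.33101737e+00, -2.23422893e-01]), 'dq': array([ 1.01407791e-04, -1.73554117e-03, -4.85243336e-04, -2.44923753e-04,
        6.20656004e-05, -9.56479745e-04]), 'tau': array([ 1.44277241e-03, -4.12903833e+01, -2.60145950e+01, -2.39129395e-04,
        2.99731793e-03,  1.66956045e-05]), 'eef_pos': array([ 160.02229102, -499.78604654,  244.78451796]), 'ee_rot': array([-5.97306703e-04,  9.88025240e-01,  1.54291174e-01,  3.96605877e-05]), 'force': array([-0.07249752, -0.07748916,  0.8330154 ]), 'wrist_torque': array([-0.01229882, -0.05067177,  0.01007349]), 'grip_force': 0.0, 'grip_width': 0.9992542901605531}
```

View pics/scene0.png

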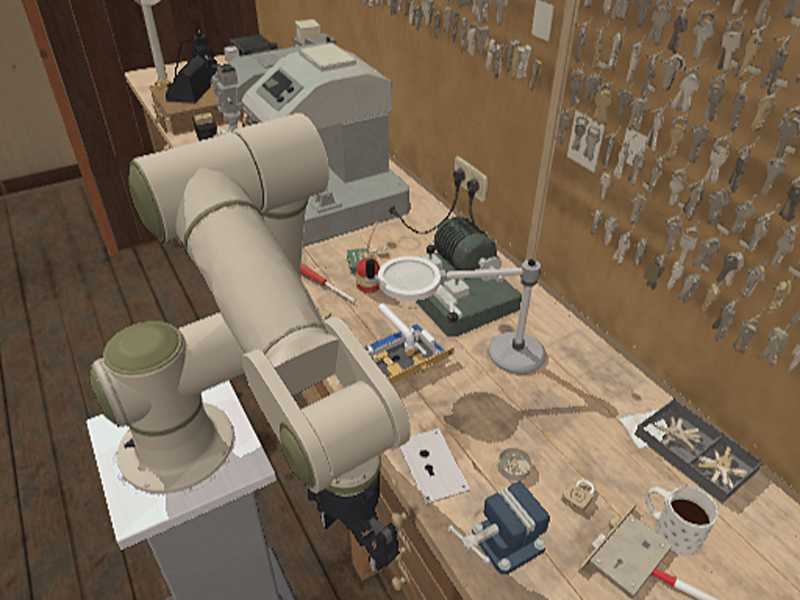

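View pics/side0.png

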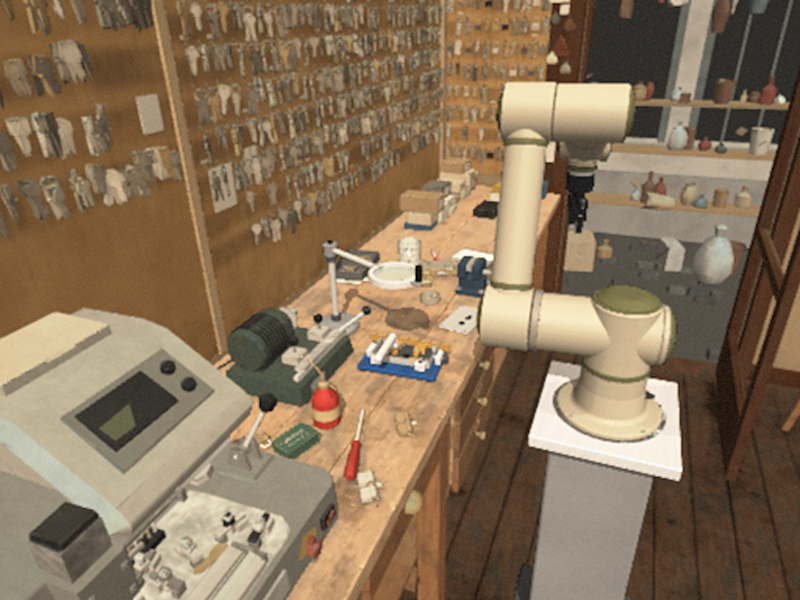

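The scene view shows the lens at about (410,278), the knob at (372,268), the hinge at (530,265) and the lever from (383,308) to (412,345). In the side view the knob is at (418,274), the lens at (395,275) and the lock near (405,355). I'll enlarge both.

```bash
python3 - <<'E'
import cv2,numpy as np
from rig import *
a=capture("scene")[:,:,::-1];b=capture("side")[:,:,::-1]
c1=cv2.resize(a[155:255,225:358],(798,600),interpolation=cv2.INTER_CUBIC)
c2=cv2.resize(b[145:245,200:333],(798,600),interpolation=cv2.INTER_CUBIC)
cv2.imwrite("pics/c1.png",c1);cv2.imwrite("pics/c2.png",c2)
E
```

```text
(no output)
```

View pics/c1.png

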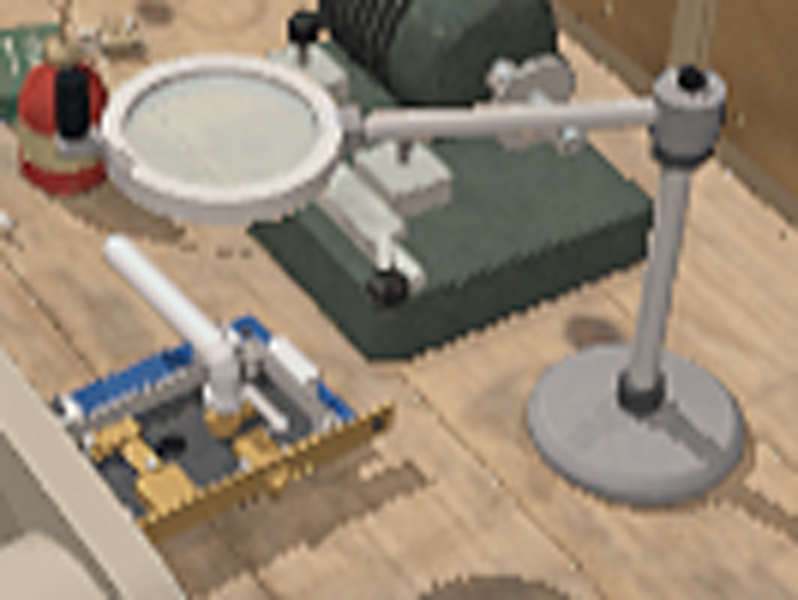

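View pics/c2.png

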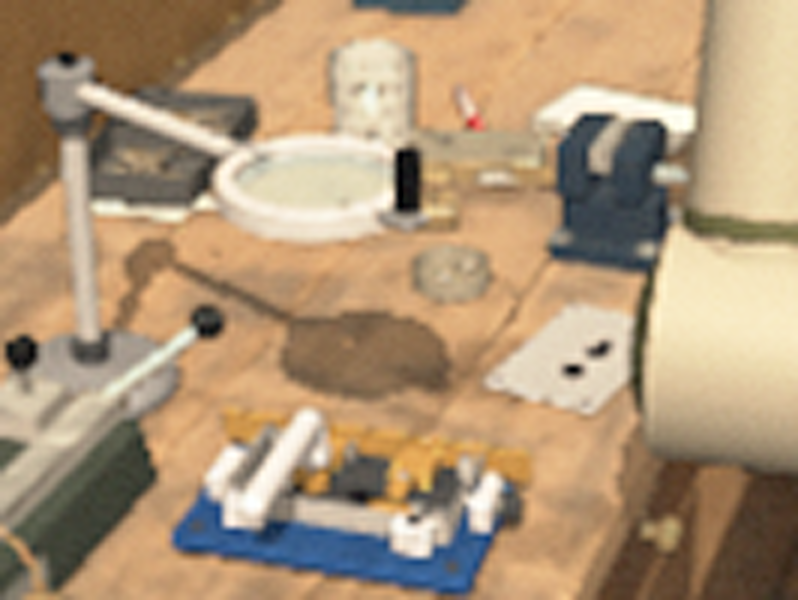

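In the scene crop the knob's middle is at (72,103), the lens at (222,137), the hinge at (690,78) and the lever bar from its tip (118,248) to the axis (226,362). In the side crop the knob is at (408,180), the lens at (310,187), the hinge at (67,62) and the lever from its tip (247,508) to the axis (313,428).

```bash
cat > h.py <<'E'
from rig import *
import cv2,numpy as np
from scipy.spatial.transform import Rotation as R
def P(n):
    c=get_calibration(n);return c["intrinsics"],cv2.Rodrigues(c["rvec"])[0],c["tvec"]
def norm(n,p,off):
    K=P(n)[0];u=(np.array(p)+.5)/6-.5+off
    return np.array([(u[0]-K[0,2])/K[0,0],(u[1]-K[1,2])/K[1,1],1])
def ray(n,p,off):
    K,Rm,t=P(n);return -Rm.T@t,Rm.T@norm(n,p,off)
def tri(ps,pb):
    A=[];b=[]
    for n,p,o in(("scene",ps,(225,155)),("side",pb,(200,145))):
        c,d=ray(n,p,o);d/=np.linalg.norm(d);M=np.eye(3)-np.outer(d,d);A.append(M);b.append(M@c)
    x=np.linalg.solve(sum(A),sum(b));return x,[np.linalg.norm(M@x-q) for M,q in zip(A,b)]
def atz(n,p,off,z):
    c,d=ray(n,p,off);return c+d*(z-c[2])/d[2]
E
python3 - <<'E'
from h import *
np.set_printoptions(precision=1,suppress=True)
D=dict(knob=((72,103),(408,180),271),lens=((222,137),(310,187),243),hinge=((690,78),(67,62),283),tip=((118,248),(247,508),75),axis=((226,362),(313,428),75))
X={}
for k,(a,b,z) in D.items():
    x,e=tri(a,b);X[k]=x;print(k,x,e,atz("scene",a,(225,155),z),atz("side",b,(200,145),z))
d=lambda a,b:np.linalg.norm((X[a]-X[b])[:2])
print(d("knob","lens"),d("lens","hinge"),d("knob","hinge"),d("tip","axis"))
s=sense();print(R.from_quat(np.roll(s["ee_rot"],-1)).as_matrix())
E
```

```text
knob [454.1   9.9 269.8] [np.float64(1.5770283398363747), np.float64(1.5770283398362168)] [455.2   9.6 271. ] [451.2  14.3 271. ]
lens [530.3 -20.5 240. ] [np.float64(0.0856221641180433), np.float64(0.08562216411806507)] [528.2 -23.9 243. ] [527.8 -14.4 243. ]
hinge [ 761.3 -125.6  260.5] [np.float64(2.6402622204113495), np.float64(2.6402622204112722)] [ 743.1 -146.3  283. ] [727. -69. 283.]
tip [528.6 100.1  72.5] [np.float64(0.907278419747066), np.float64(0.907278419747114)] [528.2  98.   75. ] [525.8 104.3  75. ]
axis [534.7 -17.1  66.1] [np.float64(3.452330284349114), np.float64(3.4523302843489048)] [533.7 -23.5  75. ] [524.6  -0.6  75. ]
82.077964278222 253.7978661892073 335.8065910279151 117.42009650555444
[[ 1.   0.3 -0. ]
 [ 0.3 -1.   0. ]
 [ 0.  -0.  -1. ]]
```

The measurements hold: knob to lens 82 mm against 80, lens to hinge 254 against 256, knob to hinge 336 against 336, and the lever at its expected height. Next I move: up, then toward the knob.

Request:
arm_command(
  steps=[
    [[1, 0, 0, -0.8, 0, 0, 0], [1, 0, 0, -0.9, 0, 0, 0], [1, 0, 0, -0.9, 0, 0, 0], [1, 0.6, -0.5, 0, 0, 0, 0], [1, 0.7, -0.64, 0, 0, 0, 0], [1, 0.7, -0.64, 0, 0, 0, 0], [1, 0.7, -0.64, 0, 0, 0, 0], [1, 0.7, -0.64, 0, 0, 0, 0]],
  ],
)

```text
time_s: 1.2
eef_pos: [275.8, -301.0, 375.2]
ee_rot: [0.0, 0.988, 0.154, 0.0]
force: [1.1, -0.2, 0.4]
grip_width: 1.0
grip_force: 0.0
```

Request:
arm_command(
  steps=[
    [[1, 0.7, -0.64, 0, 0, 0, 0.5], [1, 0, 0, 0, 0, 0, 0.9], [1, 0, 0, 0, 0, 0, 0.9], [1, 0, 0, 0, 0, 0, 0.9], [1, 0, 0, 0, 0, 0, 0.9], [1, 0, 0, 0, 0, 0, 0.74], [1, 0, 0, 0, 0, 0, 0]],
  ],
)

```text
time_s: 2.08
eef_pos: [298.8, -261.3, 375.2]
ee_rot: [-0.0, 0.979, -0.206, -0.0]
force: [0.2, -0.5, -0.2]
grip_width: 0.999
grip_force: 0.0
```

Request:
arm_command(
  steps=[
    [[1, 0.1, -0.88, 0, 0, 0, 0], [1, 0.1, -0.88, 0, 0, 0, 0], [1, 0.1, -0.88, 0, 0, 0, 0], [1, 0.1, -0.88, 0, 0, 0, 0], [1, 0.1, -0.88, 0, 0, 0, 0], [1, 0.1, -0.88, 0, 0, 0, 0], [1, 0.05, -0.94, 0, 0, 0, 0], [1, 0, 0, 0, 0, 0, 0]],
  ],
)

```text
time_s: 3.08
eef_pos: [454.9, 12.1, 374.9]
ee_rot: [-0.0, 0.979, -0.203, -0.0]
force: [0.0, -0.2, -0.2]
grip_width: 1.003
grip_force: 0.0
```

```bash
python3 - <<'E'
from h import *
s=sense();im=capture("wrist");c=get_calibration("wrist")
K=c["intrinsics"];T=c["T_tool_cam"];Rt=R.from_quat(np.roll(s["ee_rot"],-1)).as_matrix()
out=cv2.resize(im[:,:,::-1],(800,600),interpolation=cv2.INTER_CUBIC)
def pr(w):
    p=Rt.T@(np.array(w)-s["eef_pos"]);q=T[:3,:3].T@(p-T[:3,3]);u=K@(q/q[2]);return u[:2]*800/512
for w in([454,10,291],[530,-20.5,243],[533.5,-24,75],[528.5,99,75]):
    u=pr(w);print(w,u);cv2.drawMarker(out,tuple(int(v) for v in u),(0,0,255),0,14,1)
cv2.imwrite("pics/w1.png",out);print(s["eef_pos"],s["joints"],s["time_s"])
E
```

```text
[454, 10, 291] [410.97352999 318.00992334]
[530, -20.5, 243] [406.34741969 151.86909857]
[533.5, -24, 75] [407.9880677  146.58541974]
[528.5, 99, 75] [292.78663497 205.5862112 ]
[454.89391028  12.07556771 374.89760439] [-2.32072043e-01  9.42640422e-02  1.43397671e+00  3.10891480e-04
  1.61413419e+00  1.74848860e+00] 3.075
```

View pics/w1.png

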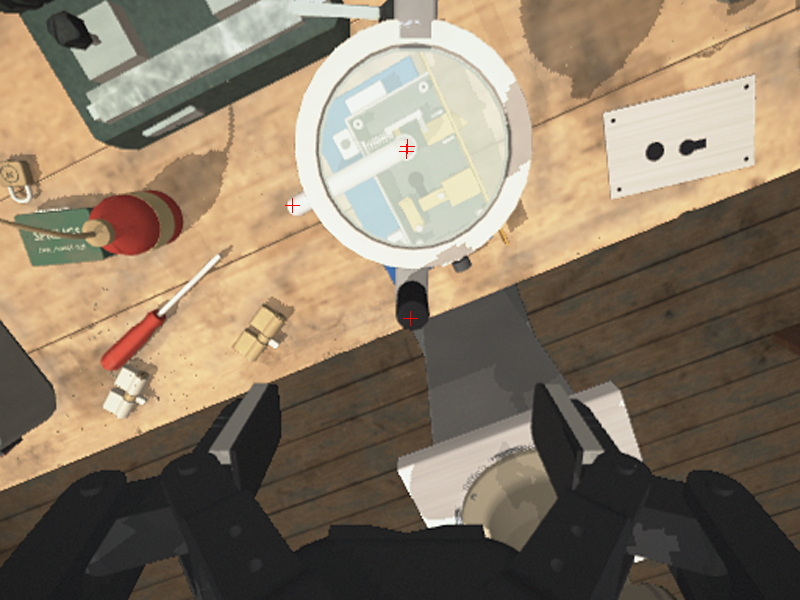

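The projected points land on the knob, lens, lever tip (292,205) and lever axis (407,148), so the measurements are confirmed. Next I descend and grip the knob.

Request:
arm_command(
  steps=[
    [[1, 0, 0.05, 0.7, 0, 0, 0], [0.7, 0, 0, 0.7, 0, 0, 0], [0.6, 0, 0, 0.52, 0, 0, 0], [0, 0, 0, 0, 0, 0, 0], [0, 0, 0, 0, 0, 0, 0], [0, 0, 0, 0, 0, 0, 0], [0, 0, 0, 0, 0, 0, 0], [0, 0, 0, 0, 0, 0, 0]],
  ],
  squeeze=25,
)

```text
time_s: 4.12
eef_pos: [453.7, 7.5, 280.5]
ee_rot: [0.0, 0.978, -0.207, 0.001]
force: [-0.6, 0.4, 6.5]
grip_width: 0.2
grip_force: 25.4
```

Request:
arm_command(
  steps=[
    [[0, 0.01, 0.25, 0, 0, 0, -0.25], [0, 0.02, 0.5, 0, 0, 0, -0.5], [0, 0.02, 0.5, 0, 0, 0, -0.5], [0, 0.02, 0.5, 0, 0, 0, -0.5], [0, 0.02, 0.5, 0, 0, 0, -0.5], [0, 0, 0, 0, 0, 0, 0]],
  ],
)

```text
time_s: 4.88
eef_pos: [426.2, -102.6, 280.5]
ee_rot: [0.001, 0.999, -0.04, 0.0]
force: [-3.7, 0.3, 7.6]
grip_width: 0.202
grip_force: 25.6
```

Request:
arm_command(
  steps=[
    [[0, 0.02, 0.5, 0, 0, 0, -0.5], [0, 0.02, 0.5, 0, 0, 0, -0.5], [0, 0.02, 0.5, 0, 0, 0, -0.5], [0, 0.02, 0.5, 0, 0, 0, -0.5], [0, 0.02, 0.5, 0, 0, 0, -0.5], [0, 0.02, 0.5, 0, 0, 0, -0.5], [0, 0, 0, 0, 0, 0, 0], [0, 0, 0, 0, 0, 0, 0]],
  ],
)

```text
time_s: 5.88
eef_pos: [448.0, -249.6, 280.5]
ee_rot: [0.001, 0.983, 0.184, -0.0]
force: [-6.2, -2.2, 8.0]
grip_width: 0.2
grip_force: 25.5
```

Request:
arm_command(
  steps=[
    [[0.8, 0, 0, 0, 0, 0, 0], [0.8, 0, 0, 0, 0, 0, 0], [0.8, 0, 0, 0, 0, 0, 0], [0.8, 0, 0, -0.5, 0, 0, 0], [0.8, 0, 0, -0.8, 0, 0, 0], [0.8, 0, 0, -0.5, 0, 0, 0], [0.8, 0, 0, 0, 0, 0, 0]],
  ],
)

```text
time_s: 6.75
eef_pos: [448.8, -248.5, 370.6]
ee_rot: [0.001, 0.983, 0.185, 0.001]
force: [0.1, 0.2, -0.3]
grip_width: 0.804
grip_force: 0.0
```

```bash
python3 - <<'E'
from h import *
a=capture("scene")[:,:,::-1];b=capture("side")[:,:,::-1]
c=np.hstack([cv2.resize(a[130:330,200:400],(400,400),interpolation=2),cv2.resize(b[100:300,170:370],(400,400),interpolation=2)])
cv2.imwrite("pics/s2.png",c);s=sense();print(s["eef_pos"],s["ee_rot"],s["joints"],s["grip_width"])
E
```

```text
[ 448.37132991 -248.20567664  368.27194075] [-5.87455258e-04  9.82800408e-01  1.84669599e-01 -3.90708401e-04] [-7.34551559e-01  2.31015491e-01  1.28949035e+00  8.98034296e-05
  1.62249499e+00  4.64777914e-01] 0.7966045799020377
```

View pics/s2.png

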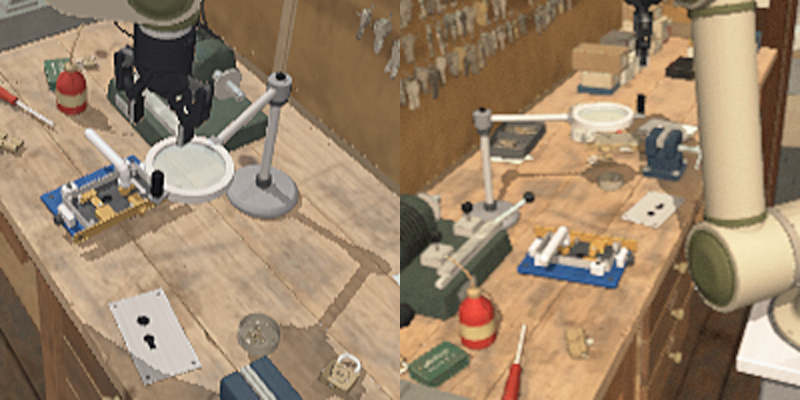

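The lens now stands about 195 mm to the right of the lever's axis: in the left half it is at (190,165), beside the lock. Nothing else has moved. Next I hover over the lever grip.

Request:
arm_command(
  steps=[
    [[0.8, 0.54, -0.75, 0, 0, 0, 0], [0.8, 0.54, -0.75, 0, 0, 0, 0], [0.8, 0.54, -0.75, 0, 0, 0, 0], [0.8, 0.54, -0.75, 0, 0, 0, 0], [0.8, 0.54, -0.75, 0, 0, 0, 0], [0.8, 0.54, -0.75, 0, 0, 0, 0], [0.8, 0.54, -0.75, 0, 0, 0, 0]],
  ],
)

```text
time_s: 7.72
eef_pos: [529.3, 66.4, 367.9]
ee_rot: [-0.0, 0.983, 0.185, -0.001]
force: [0.8, 0.2, -0.7]
grip_width: 0.803
grip_force: 0.0
```

Request:
arm_command(
  steps=[
    [[0.8, 0, 0, 0, 0, 0, -0.9], [0.8, 0, 0, 0, 0, 0, -0.9], [0.8, 0, 0, 0, 0, 0, -0.9], [0.8, 0, 0, 0, 0, 0, -0.9], [0.8, 0, 0, 0, 0, 0, -0.9], [0.8, 0, 0, 0, 0, 0, -0.9], [0.8, 0, 0, 0, 0, 0, -0.9], [0.8, 0, 0, 0, 0, 0, -0.9]],
  ],
)

```text
time_s: 8.72
eef_pos: [529.1, 64.9, 367.8]
ee_rot: [-0.001, 0.747, 0.665, -0.001]
force: [0.1, -0.1, -0.0]
grip_width: 0.797
grip_force: 0.0
```

Request:
arm_command(
  steps=[
    [[0.8, 0, 0, 0.8, 0, 0, -0.9], [0.8, 0, 0, 0.8, 0, 0, -0.18], [0.8, 0, 0, 0.8, 0, 0, 0], [0.8, 0, 0, 0, 0, 0, 0], [0.8, 0, 0, 0, 0, 0, 0]],
  ],
)

```text
time_s: 9.35
eef_pos: [529.7, 64.8, 250.5]
ee_rot: [0.001, 0.692, 0.722, 0.0]
force: [0.3, 0.5, -0.1]
grip_width: 0.801
grip_force: 0.0
```

```bash
python3 - <<'E'
from h import *
s=sense();im=capture("wrist");c=get_calibration("wrist")
K=c["intrinsics"];T=c["T_tool_cam"];Rt=R.from_quat(np.roll(s["ee_rot"],-1)).as_matrix()
out=cv2.resize(im[:,:,::-1],(800,600),interpolation=cv2.INTER_CUBIC)
def pr(w):
    p=Rt.T@(np.array(w)-s["eef_pos"]);q=T[:3,:3].T@(p-T[:3,3]);u=K@(q/q[2]);return u[:2]*800/512
for w in([530,65,75],[534,-25,75],[528.5,99,75]):
    u=pr(w);print(w,u);cv2.drawMarker(out,tuple(int(v) for v in u),(0,0,255),0,14,1)
cv2.imwrite("pics/w2.png",out);print(s["eef_pos"],s["ee_rot"],s["joints"],s["time_s"])
print(tri((388,288),(207,320)))
E
```

```text
[530, 65, 75] [405.27187772 271.82691531]
[534, -25, 75] [405.6029128  383.25419365]
[528.5, 99, 75] [405.14665185 224.28248766]
[529.73781257  64.7965258  250.50045899] [5.67885131e-04 6.91915289e-01 7.21978319e-01 4.65891493e-04] [-9.79818334e-02  3.27498049e-01  1.46399957e+00  3.14725352e-05
  1.34862628e+00 -1.40507504e-01] 9.35
(array([624.59320837, -51.81146121, 113.63296195]), [np.float64(1.0967052925156209), np.float64(1.0967052925155871)])
```

View pics/w2.png

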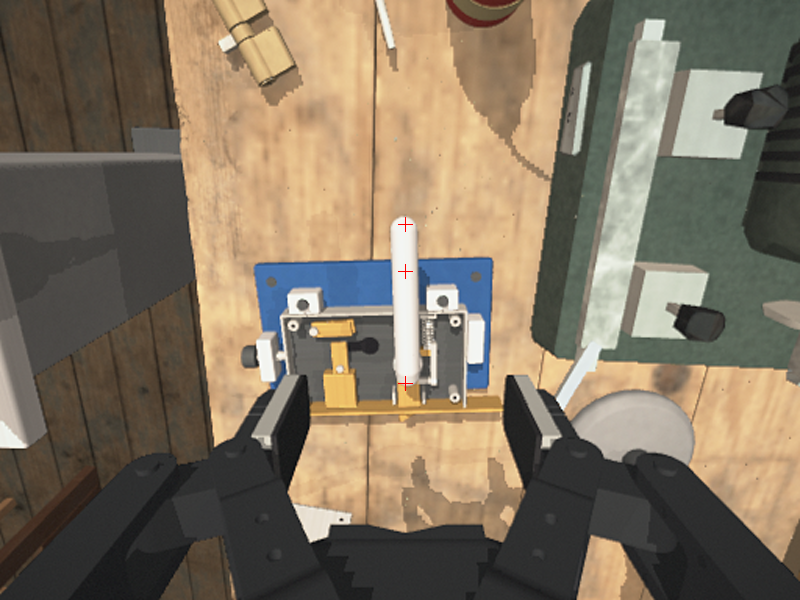

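The markers sit on the bar: tip at (405,220), grip at (405,271), hub at (406,383). The grinder, at x of 550 px and beyond, is clear of the fingers. Next I descend and grip the lever.

Request:
arm_command(
  steps=[
    [[0.7, 0, 0, 0.8, 0, 0, 0], [0.7, 0, 0, 0.8, 0, 0, 0], [0.7, 0, 0, 0.8, 0, 0, 0], [0.7, 0, 0, 0.7, 0, 0, 0], [0.7, 0, 0, 0.5, 0, 0, 0], [0.7, 0, 0, 0, 0, 0, 0]],
  ],
)

```text
time_s: 10.15
eef_pos: [529.4, 64.8, 69.2]
ee_rot: [-0.0, 0.692, 0.722, -0.0]
force: [1.6, 0.0, 1.2]
grip_width: 0.7
grip_force: 0.0
```

Request:
arm_command(
  steps=[
    [[0, 0, 0, 0, 0, 0, 0], [0, 0, 0, 0, 0, 0, 0], [0, 0, 0, 0, 0, 0, 0], [0, 0, 0, 0, 0, 0, 0], [0, 0, 0, 0, 0, 0, 0], [0, 0, 0, 0, 0, 0, 0]],
  ],
  squeeze=40,
)

```text
time_s: 10.9
eef_pos: [529.2, 64.8, 70.6]
ee_rot: [0.0, 0.692, 0.722, -0.0]
force: [-4.6, -0.0, 8.9]
grip_width: 0.209
grip_force: 38.8
```

Request:
arm_command(
  steps=[
    [[0, 0, -0.09, 0, 0, 0, -0.33], [0, -0.01, -0.18, 0, 0, 0, -0.67], [0, -0.01, -0.18, 0, 0, 0, -0.67], [0, -0.01, -0.18, 0, 0, 0, -0.67], [0, -0.01, -0.18, 0, 0, 0, -0.67], [0, -0.01, -0.18, 0, 0, 0, -0.67], [0, -0.01, -0.18, 0, 0, 0, -0.67], [0, 0, 0, 0, 0, 0, 0]],
  ],
)

```text
time_s: 11.9
eef_pos: [478.7, 43.9, 70.8]
ee_rot: [0.004, 0.424, 0.906, 0.002]
force: [14.2, 5.6, -7.1]
grip_width: 0.202
grip_force: 39.4
```

```bash
python3 - <<'E'
from h import *
s=sense();print(s["eef_pos"],s["ee_rot"],s["force"],s["wrist_torque"]);p=s["eef_pos"]
print(np.arctan2(p[1]+23,p[0]-534)-np.radians(92.5),2*np.arctan2(s["ee_rot"][2],s["ee_rot"][1])-np.radians(92.5),np.hypot(p[1]+23,p[0]-534))
E
```

```text
[478.69159715  43.92744907  70.79273897] [0.00416531 0.42389943 0.90569735 0.00205983] [14.22844689  5.56080892 -7.05334884] [ 0.8993055  -2.05260916  0.12610838]
0.6469953487572768 0.6516602147514758 86.8234004445961
```

Request:
arm_command(
  steps=[
    [[0, -0.01, -0.09, 0, 0, 0, -0.33], [0, -0.01, -0.09, 0, 0, 0, -0.33], [0, 0, 0, 0, 0, 0, 0], [0, 0, -0.04, 0, 0, 0, 0], [0, 0, 0, 0, 0, 0, 0]],
  ],
)

```text
time_s: 12.52
eef_pos: [472.1, 37.5, 70.8]
ee_rot: [0.005, 0.379, 0.925, 0.003]
force: [20.6, 18.4, -9.2]
grip_width: 0.207
grip_force: 40.4
```

```bash
python3 - <<'E'
from h import *
s=sense();print(s["eef_pos"],s["ee_rot"],s["force"],s["wrist_torque"]);p=s["eef_pos"]
print(np.arctan2(p[1]+23,p[0]-534)-np.radians(92.5),2*np.arctan2(s["ee_rot"][2],s["ee_rot"][1])-np.radians(92.5),np.hypot(p[1]+23,p[0]-534))
E
```

```text
[472.1275247   37.46307982  70.80331094] [0.0048584  0.37906795 0.92534977 0.00341847] [20.59087241 18.44010528 -9.21601302] [ 2.889913   -2.99267244  0.40329959]
0.7532851571505947 0.7495709053027988 86.51004115488011
```

The resisting force has jumped to about 28 N against a 14 N spring, so the lever is probably on its stop. I'll nudge it slightly to confirm.

Request:
arm_command(
  steps=[
    [[0, 0, -0.04, 0, 0, 0, 0], [0, 0, 0, 0, 0, 0, 0], [0, 0, 0, 0, 0, 0, 0]],
  ],
)

```text
time_s: 12.9
eef_pos: [471.9, 37.2, 70.9]
ee_rot: [0.006, 0.379, 0.925, 0.005]
force: [28.1, 29.9, -15.5]
grip_width: 0.206
grip_force: 41.0
```

```bash
python3 - <<'E'
from h import *
a=capture("scene")[:,:,::-1];b=capture("side")[:,:,::-1]
c=np.hstack([cv2.resize(a[130:330,200:400],(400,400),interpolation=2),cv2.resize(b[100:300,170:370],(400,400),interpolation=2)])
cv2.imwrite("pics/s3.png",c);s=sense();print(s["eef_pos"],s["force"],s["grip_force"],s["time_s"])
E
```

```text
[471.90106962  37.18255735  70.87027145] [ 28.42189092  29.4706679  -15.67309861] 41.026431620121 13.0
```

View pics/s3.png

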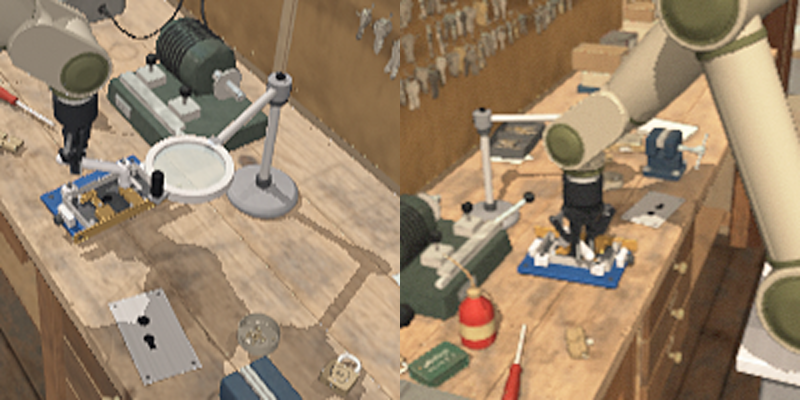

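The picture shows the fingers holding the turned lever at (80,160) in the left half, with the lens clear at (190,165) and the bench items where they were. The last nudge raised the force by about 14 N for 0.4 mm of travel, so the lever is on its stop.

```bash
python3 -c "
from rig import *
print(finish_job())"
```

```text
the job is handed in; nothing more can be done
None
```

The magnifier is swung about 195 mm clear of the lever's axis, the lever is held on its stop by the fingers (about 40 N of push), and the job was handed in at about 13 s; no verdict came back.

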